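# Try, unlatch and hold open the plate incubator's lid

## Robot

A 6-joint arm with a two-finger parallel gripper is mounted at the origin on the work surface. World frame = base frame: x ahead of the robot, y to its left, z up, the work surface at z = 0. Lengths are in m, angles in rad, forces in N, time in s.
With the tool pointing down it reaches from about 0.3 to 0.875 m from the base axis. Payload 6.4 kg.
Tool frame: the origin (TCP) lies between the finger pads; the fingertips stand 19 mm ahead of it and the grasp point (between the pads) is the TCP; z points along the fingers, y is the direction in which the jaws open and shut (so a half turn about z gives the same grasp; the last joint's range is limited). The gripper opens to 85 mm and grips with 20 to 120 N. Pads are 22 mm wide; open, the fingers measure 114 mm over their backs; the gripper's body (76 mm by 85 mm) begins 54 mm behind the grasp point. The pads swing forward as they close: fully open they stand 13 mm farther back than shut.
Start: joints at [-1.52, 0.181, 1.607, -0, 1.354, -0.206], TCP at [0.146, -0.556, 0.217] pointing down, gripper open.
Joint ranges: [-2.99, 2.99], [-0.89, 2.07], [0.3, 2.58], [-1.14, 4.28], [0, 2.63], [-3.12, 3.12]. Speed limits (rad/s): [2.57, 2.57, 3.01, 3.14, 3.14, 3.14].

## Interface

Orientations are given as a unit quaternion [w, x, y, z].
In Python, from bench import * gives the robot as it stands.
- The arm moves only by the tool apply_moves, never from a script. Its argument "moves" is a list that holds one entry, the list of rows, each a list of 7 numbers: the shift along the tool's x, y, z in cm, then the turn, a rotation vector about the tool's x, y, z in rad, then the opening, from 0 (shut) to 1 (fully open). A call has 1 to 8 rows; each row is the pose to reach, as a shift and turn from the pose commanded when the call began, along the tool's axes at that moment; what a row does not reach only later rows make up. A row lasts 1/10 s, in which the tool goes at most 50 mm and 8.59 degrees, less where a joint would pass 70% of its speed; a pose out of reach is approached as far as the arm can. A call with a gripper value outside its range is refused whole. The fingers move at their own pace and stop on an object; the grip force is fixed at half the most. Time passes only in rows, so rows that repeat a pose let the fingers close. It gives the time, the measured TCP pose, the force and the opening at its end, in the units of the state.
- get_obs(): the state, without advancing time (a new reading comes with each control period).
- camera(name): name is "side" or "top"; returns the picture (420x560x3 uint8, red, green, blue); there is no depth.
- get_calibration(name): a dict with "vertical_fov" (degrees; the focal length in pixels is half the picture's height over the tangent of half this angle, whatever the lens; pixels are square), "cx", "cy" (the principal point, pixels), "R" (3x3) and "t" (3): a world point X has camera coordinates R X + t. Camera axes: x right, y down, z forward; pixel columns grow to the right and rows downward; lengths in m; the calibration is good to about 2 mm. A picture is of the moment at which its call begins. get_calibration takes no time and is no camera call.
- hand_in(): hands the job in, once; it reports no verdict.
The state is a dict: "time_s": time; "q": joint angles; "dq": joint speeds; "joint_efforts": joint torques, N m; "eef_pos": TCP position; "eef_rot": TCP orientation; "wrist_force": force on the tool from outside, world axes, zero at the start; "torque": the same for the moment, N m; "opening": opening from 0.0 (shut) to 1.0 (fully open).
Only numpy, scipy, OpenCV 4.12 (cv2) and the standard library are available. Lean on these libraries where they do the work, as an engineer would, in place of code of your own. Each camera call takes 0.05 s, during which the arm holds its last target. There are 200 camera calls.

## Task

Open the plate incubator on the steel bench so that a colleague can take out the plate. First try the lid with a light upward tug on its bar handle, without yanking: if the catch still holds it, let go and free it by pushing down the release key beside the handle; if the lid comes up, leave the key alone. Then swing the lid open by its handle to about 60 degrees and finish still gripping the handle and holding the lid there, as it falls shut by itself; do not disturb the labware around it.

Things in the scene. Friction and masses are not known exactly. Their poses are not given: they have to be found in the camera images.
- incubator: White microplate incubator, fixed, 290 deep (x) x 250 wide (y) x 130 mm high. Origin: centre of its underside; x runs from its front to its back, z up. Its front 73 mm is a low console, top at 74 mm, with a dark display. A hidden hook under the lid's front edge either holds the lid or stays tipped back; outside both look alike (a free lid stands 5 mm higher at the handle).
- lid: White lid with dark window, 212 deep x 246 wide x 32 mm, 0.55 kg. Origin: middle of the hinge line (along y), 98 mm above the bench. Shut, its axes are the incubator's; it opens by turning about +y, front up and back, so its z axis leans by the opening angle; stop at 72 degrees. Free, it lifts with 2 to 3 N and falls shut; caught, it gives under 1 mm: a 5 to 10 N tug tells, over 40 N is yanking.
- handle (a point): Middle of the lid's steel bar handle: level round bar 12 mm thick along y, 80 mm clear between its two posts, 46 mm in front of the lid, 254 mm before the hinge line; lid shut, 120 mm above the bench, 40 mm clear over the console. Pinch it from above, one finger before and one behind; it may turn between the pads as the lid swings.
- key_top (a point): Middle of the release key's top: grey ribbed tilting key, 44 (x) x 40 mm (y), 10 mm behind and 91 mm right (-y) of the handle's middle; top 82 mm above the bench, 8 mm proud of the console. Its middle goes down 7 mm and springs back; 5 to 8 N moves it, the hook lets go past half way. A lid so freed rises 5 mm on sprung pins and stays free when the key is let go.
- reagent_bottle: Bystander: amber screw-cap bottle, 62 mm across, 125 mm high, standing to the right of the incubator. Origin: centre of its underside.
- tip_box: Bystander: grey pipette-tip box with a clear lid, 82 x 122 x 72 mm high, standing left of the incubator towards its front. Origin: centre of its underside.
- spare_plate: Bystander: white 96-well deep-well plate, 86 x 128 x 41 mm high, standing left of the incubator towards its back. Origin: centre of its underside.

How it is judged:
On the way, in this order (a step that is already met when the one before it is completed fails the run):
1. the lid has been tried by its handle: pulled against the catch that holds it or, if it was free from the start, seen to come up a little ((contact force between lid and incubator above 12 N or (z of handle in the frame of incubator above 0.1256 m and distance of handle from where it was at the start of the episode below 0.005 m and contact force between the fingers and lid above 0.5 N) or (z of handle in the frame of incubator above 0.13 m and distance of handle from where it was at the start of the episode below 0.0095 m and contact force between the fingers and lid above 0.5 N))), for 0.02 s.
2. the lid has been raised by about 20 degrees with the fingers on it (angle between lid's own z axis and vertical above 0.35 rad and contact force between the fingers and lid above 0.5 N), for 0.1 s.
At the end, for the whole second after the job is handed in: The lid stands 50 to 70 degrees open and still (under 0.1 rad/s), gripped by the fingers on its bar handle (grasp point within 40 mm of the bar's middle) and resting on nothing else; bottle, tip box and spare plate within 30 mm of where they stood (angle between lid's own z axis and vertical between 0.87 and 1.22 rad and angular speed of lid below 0.1 rad/s and contact force between the fingers and lid above 0.5 N and distance between the grasp point and handle below 0.04 m and contact force between lid and incubator below 1 N and distance of each of reagent_bottle, tip_box, spare_plate from where it was at the start of the episode below 0.03 m); the arm keeps its last pose, push and grip.
It fails at once if the release key pushed down although the lid was free from the start (z of handle in the frame of incubator above 0.1226 m and distance of handle from where it was at the start of the episode below 0.0024 m and z of key_top in the frame of incubator below 0.0785 m).
It fails at once if the caught lid yanked with far more than a light tug (over about 40 N at the handle) (contact force between lid and incubator above 68 N).
It fails at once if the reagent bottle pushed or knocked over (distance of reagent_bottle from where it was at the start of the episode above 0.03 m).
It fails at once if the tip box pushed (distance of tip_box from where it was at the start of the episode above 0.03 m).
It fails at once if the spare plate pushed (distance of spare_plate from where it was at the start of the episode above 0.03 m).
It also fails if it takes over 54 s, if anything falls off the work surface, if the arm or the gripper's body presses on something with over 40 N, if the wrist force passes 120 N, or if a joint passes its speed limit or range.

## Working session

There is one attempt and no reset: what is moved stays moved. The work goes in short steps, Python scripts to look and compute and a tool call to move; the robot and the scene stay as the last step left them, time stands still between calls to the robot, and variables do not carry over. Pictures are saved under pics/ and viewed, about 8 in all and at most 12, crops included, and the job is handed in when it is done.

Besides the shell and the picture viewer there is one more tool, called after "Call:" as name(argument=value, ...) on one line, values as JSON. apply_moves: Moves the arm, as the interface text tells. Its arguments: {"type":"object","properties":{"moves":{"type":"array","items":{"type":"array","items":{"type":"array","items":{"type":"number"}}}}},"required":["moves"]}

```bash
mkdir -p pics
python3 - <<'E'
from bench import *
import cv2,numpy as np
for n in("side","top"):
    im=camera(n); cv2.imwrite(f"pics/{n}0.png",cv2.cvtColor(im,cv2.COLOR_RGB2BGR)); c=get_calibration(n); print(n,c)
o=get_obs(); print(o)
E
```

```text
side {'vertical_fov': 57.63034807449592, 'cx': 280.3418390286969, 'cy': 211.87097195531473, 'R': array([[-0.96467813, -0.26300952,  0.01490254],
       [-0.21567133,  0.75603321, -0.61798031],
       [ 0.15126789, -0.59936615, -0.78605232]]), 't': array([0.63177013, 0.1244864 , 0.79642365])}
top {'vertical_fov': 48.124866166576695, 'cx': 279.93543402899866, 'cy': 209.56539172308854, 'R': array([[ 0.02240351, -0.99974108, -0.00398102],
       [-0.98709635, -0.02148828, -0.15867906],
       [ 0.15855243,  0.00748462, -0.98732219]]), 't': array([0.06986978, 0.64207097, 0.97625679])}
{'time_s': 0.1, 'q': array([-1.52030189e+00,  1.81464810e-01,  1.60789204e+00, -2.30560843e-05,
        1.35375625e+00, -2.06246806e-01]), 'dq': array([ 0.00188653, -0.0016796 , -0.00268723,  0.00027962, -0.00019933,
        0.00087281]), 'joint_efforts': array([ 9.08210695e-04, -4.45876729e+01, -3.52237880e+01, -2.89740183e-04,
        4.07515254e-03,  1.55343736e-05]), 'eef_pos': array([ 0.14602318, -0.55563523,  0.21608304]), 'eef_rot': array([-7.58795680e-04,  9.91771195e-01,  1.28020774e-01,  4.79219509e-05]), 'wrist_force': array([ 0.46523783, -0.44656046,  0.1280911 ]), 'torque': array([0.01093336, 0.01563393, 0.0110282 ]), 'opening': 1.0023181045515532}
```

View pics/side0.png

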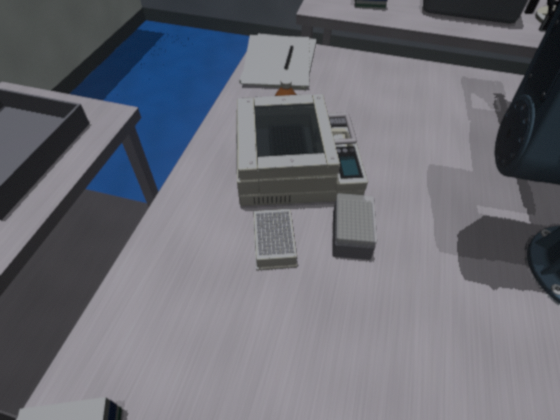

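View pics/top0.png

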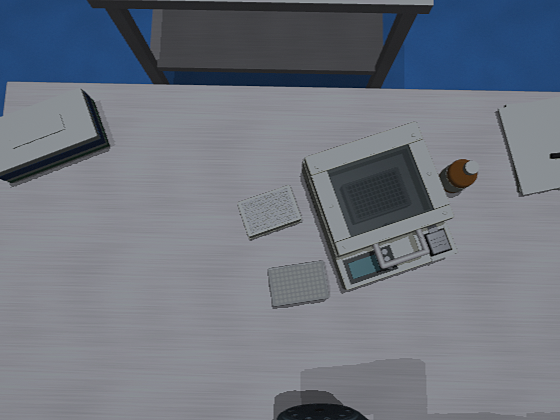

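Both views show the incubator. In the top view the lid spans about (303,160) to (450,210), the handle is near (402,248), the key near (438,240) and the display near (362,264). In the side view the handle is near (345,130). I'll zoom in on both.

Run:
```python
import cv2,numpy as np
t=cv2.imread("pics/top0.png")[205:300,330:465]; s=cv2.imread("pics/side0.png")[80:210,225:385]
a=cv2.resize(t,None,fx=5.9,fy=5.9,interpolation=cv2.INTER_CUBIC);b=cv2.resize(s,None,fx=4.6,fy=4.6,interpolation=cv2.INTER_CUBIC)
cv2.imwrite("pics/t1.png",a);cv2.imwrite("pics/s1.png",b)
```

```text
(no output)
```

View pics/t1.png

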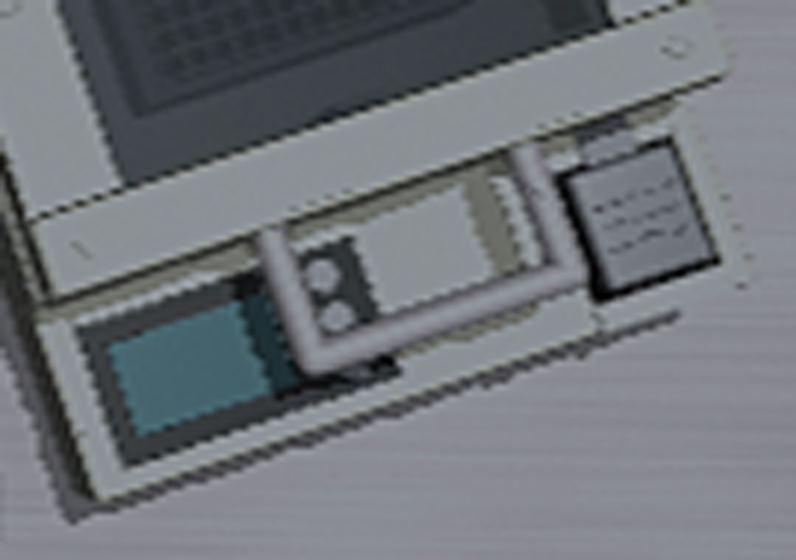

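View pics/s1.png

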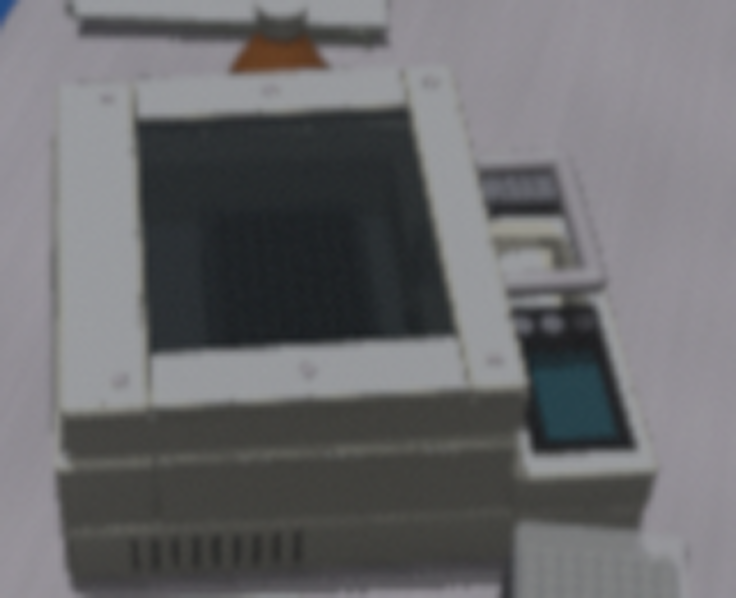

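```bash
cat > h.py <<'E'
import numpy as np
from bench import *
def ray(n,u,v):
    c=get_calibration(n);f=210/np.tan(np.radians(c["vertical_fov"]/2));R=np.array(c["R"])
    d=R.T@np.array([(u-c["cx"])/f,(v-c["cy"])/f,1]);return -R.T@np.array(c["t"]),d/np.linalg.norm(d)
def plane(n,u,v,z):
    o,d=ray(n,u,v);return o+d*(z-o[2])/d[2]
def tri(a,b):
    o1,d1=ray("top",*a);o2,d2=ray("side",*b)
    s=np.linalg.lstsq(np.c_[d1,-d2],o2-o1,rcond=None)[0];p,q=o1+s[0]*d1,o2+s[1]*d2
    return (p+q)/2,np.linalg.norm(p-q)
T=lambda u,v:(330+u/5.9-.4,205+v/5.9-.4)
S=lambda u,v:(225+u/4.6-.4,80+v/4.6-.4)
E
python3 - <<'E'
from h import *
np.set_printoptions(precision=4,suppress=True)
L=tri(T(313,362),S(597,283));Rr=tri(T(576,277),S(567,158));print(L,Rr)
print("mid,len",(L[0]+Rr[0])/2,np.linalg.norm(L[0]-Rr[0]))
# bar ends at z=.12
l,r=[plane("top",*T(*p),.12) for p in((313,362),(576,277))];print("top@.12",l,r,np.linalg.norm(l-r))
l2,r2=[plane("side",*S(*p),.12) for p in((597,283),(567,158))];print("side@.12",l2,r2)
yv=(l-r)/np.linalg.norm(l-r);print("yaw of y axis",np.degrees(np.arctan2(-yv[0],yv[1])))
k=[plane("top",*T(*p),.082) for p in((568,172),(672,140),(718,260),(600,298))];print("key",np.mean(k,0),np.linalg.norm(k[0]-k[1]),np.linalg.norm(k[1]-k[2]))
c=[plane("top",*T(*p),.074) for p in((98,500),(755,310))];print("console front",c)
# lid left edge top view: rear-left, front-left top
a=plane("top",304,161,.13);b=plane("top",*T(30,215),.13);print("lid left edge",a,b)
print("lid front-left tri?",)
E
```

```text
(array([ 0.5195, -0.1231,  0.1247]), np.float64(0.0002208760574275085)) (array([ 0.5492, -0.2115,  0.1274]), np.float64(0.001509304102863215))
mid,len [ 0.5343 -0.1673  0.1261] 0.09326431710402977
top@.12 [ 0.5198 -0.1241  0.12  ] [ 0.5505 -0.2138  0.12  ] 0.0947946292573026
side@.12 [ 0.5194 -0.1287  0.12  ] [ 0.5488 -0.2214  0.12  ]
yaw of y axis 18.910344898217115
key [ 0.5751 -0.2485  0.082 ] 0.039287832245235736 0.04495585310854136
console front [array([ 0.4718, -0.0576,  0.074 ]), array([ 0.5437, -0.2912,  0.074 ])]
lid left edge [0.7296 0.0364 0.13  ] [ 0.5666 -0.0271  0.13  ]
lid front-left tri?
```

The two views agree to within 2 mm. The handle middle is at about (0.535, -0.168, 0.12–0.126). The incubator yaw is about 18.5°, and the key's measured offset from the handle matches the text. I'll swing over above the handle with the jaws partly open.

Call:
apply_moves(moves=[[[47.5, -27.6, 0, 0, 0, -1.64, 0.4], [47.5, -27.6, 0, 0, 0, -1.64, 0.4], [47.5, -27.6, 0, 0, 0, -1.64, 0.4], [47.5, -27.6, 0, 0, 0, -1.64, 0.4], [47.5, -27.6, 0, 0, 0, -1.64, 0.4], [47.5, -27.6, 0, 0, 0, -1.64, 0.4], [47.5, -27.6, 0, 0, 0, -1.64, 0.4], [47.5, -27.6, 0, 0, 0, -1.64, 0.4]]])

```text
time_s: 0.9
eef_pos: [0.4305, -0.2721, 0.2167]
eef_rot: [-0.0, 0.744, 0.668, -0.0]
wrist_force: [0.3, -0.4, -0.5]
opening: 0.4
```

```bash
cat >> h.py <<'E'
from scipy.spatial.transform import Rotation as Rn
def togo(p,yaw=18.7,tilt=0.):
    """shift (tool cm) and turn (tool rad) to TCP p; tool x along incubator +y, tool y along its +x"""
    o=get_obs();q=o["eef_rot"];R=Rn.from_quat([q[1],q[2],q[3],q[0]])
    a=np.radians(yaw);c,s=np.cos(a),np.sin(a)
    G=Rn.from_matrix(np.array([[-s,c,0],[c,s,0],[0,0,-1.]]))*Rn.from_rotvec([tilt,0,0])
    print("t",o["time_s"],"pos",o["eef_pos"],"F",o["wrist_force"],"op",o["opening"],"q",o["q"])
    print("cm",R.inv().apply(np.array(p)-o["eef_pos"])*100,"rot",(R.inv()*G).as_rotvec())
np.set_printoptions(precision=4,suppress=True)
E
python3 -c "
from h import *
togo([.535,-.168,.217])"
```

```text
t 0.9 pos [ 0.4305 -0.2721  0.2167] F [ 0.3202 -0.3544 -0.5497] op 0.40023995324829714 q [-0.797   0.0328  1.7696 -0.      1.3393 -0.6891]
cm [11.4745  9.2676 -0.0269] rot [-0.0001 -0.0001 -0.4343]
```

Call:
apply_moves(moves=[[[11.5, 9.3, 0, 0, 0, -0.434, 0.4], [11.5, 9.3, 0, 0, 0, -0.434, 0.4], [11.5, 9.3, 0, 0, 0, -0.434, 0.4], [11.5, 9.3, 0, 0, 0, -0.434, 0.4], [11.5, 9.3, 4.0, 0, 0, -0.434, 0.4], [11.5, 9.3, 4.0, 0, 0, -0.434, 0.4], [11.5, 9.3, 4.0, 0, 0, -0.434, 0.4]]])

```text
time_s: 1.6
eef_pos: [0.5338, -0.1702, 0.1762]
eef_rot: [-0.002, 0.586, 0.81, -0.0]
wrist_force: [0.2, -0.4, 0.7]
opening: 0.4
```

Run:
```python
from h import *
import cv2
togo([.535,-.168,.125])
t=camera("top")[195:300,330:465,::-1]; s=camera("side")[80:200,280:400,::-1]
a=cv2.resize(t,(500,389),interpolation=cv2.INTER_CUBIC);b=cv2.resize(s,(389,389),interpolation=cv2.INTER_CUBIC)
cv2.imwrite("pics/c1.png",cv2.resize(np.hstack([a,b]),(800,350)))
```

```text
t 1.6 pos [ 0.5338 -0.1702  0.1762] F [ 0.1719 -0.4042  0.7197] op 0.3998223840987374 q [-0.5204  0.1903  1.6816 -0.0002  1.273  -0.8394]
cm [0.1632 0.1938 5.1168] rot [-0.0023 -0.0023 -0.0074]
```

View pics/c1.png

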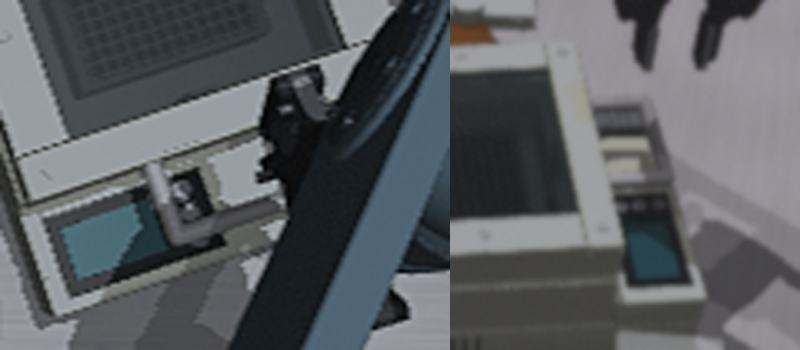

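The fingers are above and astride the bar line. I'll go down and check.

Call:
apply_moves(moves=[[[0.16, 0.2, 1.5, 0, 0, 0, 0.4], [0.16, 0.2, 3.0, 0, 0, 0, 0.4], [0.16, 0.2, 4.0, 0, 0, 0, 0.4], [0.16, 0.2, 4.8, 0, 0, 0, 0.4], [0.16, 0.2, 5.2, 0, 0, 0, 0.4], [0.16, 0.2, 5.2, 0, 0, 0, 0.4]]])

```text
time_s: 2.3
eef_pos: [0.536, -0.1679, 0.124]
eef_rot: [-0.001, 0.585, 0.811, -0.0]
wrist_force: [-0.8, -0.6, 0.1]
opening: 0.402
```

Run:
```python
from h import *
import cv2
togo([.535,-.168,.124])
t=camera("top")[195:300,330:465,::-1]; s=camera("side")[90:150,310:390,::-1]
a=cv2.resize(t,(300,233),interpolation=cv2.INTER_CUBIC);b=cv2.resize(s,(480,360),interpolation=cv2.INTER_CUBIC)
a=cv2.copyMakeBorder(a,0,127,0,0,cv2.BORDER_CONSTANT)
cv2.imwrite("pics/c2.png",np.hstack([a,b]))
```

```text
t 2.3 pos [ 0.536  -0.1679  0.124 ] F [-0.8287 -0.5794  0.0857] op 0.40156301133138345 q [-0.5149  0.2533  1.7201  0.      1.1696 -0.8349]
cm [ 0.0217 -0.0974  0.0037] rot [-0.001  -0.0011 -0.0064]
```

View pics/c2.png

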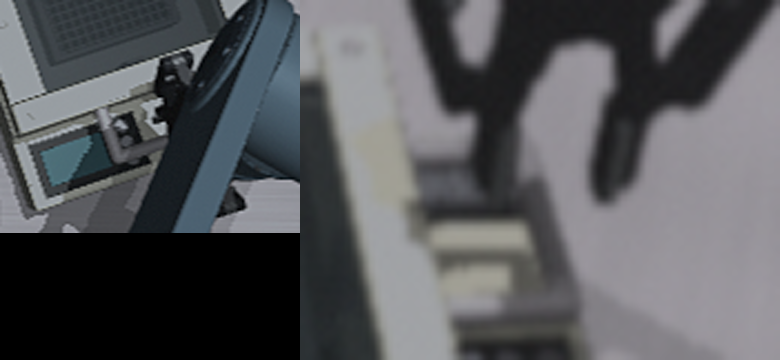

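The side crop shows the bar passing midway between the two fingertips: the tips are at about x = 495 and 610, and the bar at about 550. I'll close gently.

Call:
apply_moves(moves=[[[0, 0, 0, 0, 0, 0, 0.3], [0, 0, 0, 0, 0, 0, 0.22], [0, 0, 0, 0, 0, 0, 0.2], [0, 0, 0, 0, 0, 0, 0.2]]])

```text
time_s: 2.8
eef_pos: [0.5365, -0.1682, 0.1251]
eef_rot: [0.0, 0.585, 0.811, 0.0]
wrist_force: [-0.3, -0.2, -0.3]
opening: 0.202
```

Call:
apply_moves(moves=[[[0, 0, 0, 0, 0, 0, 0.16], [0, 0, 0, 0, 0, 0, 0.13], [0, 0, 0, 0, 0, 0, 0.1], [0, 0, 0, 0, 0, 0, 0.1]]])

```text
time_s: 3.2
eef_pos: [0.5364, -0.1681, 0.1249]
eef_rot: [-0.0, 0.585, 0.811, 0.0]
wrist_force: [-0.1, 0.5, 0.3]
opening: 0.102
```

Call:
apply_moves(moves=[[[0, 0, 0, 0, 0, 0, 0.05], [0, 0, 0, 0, 0, 0, 0.05], [0, 0, 0, 0, 0, 0, 0], [0, 0, 0, 0, 0, 0, 0], [0, 0, 0, 0, 0, 0, 0]]])

```text
time_s: 3.7
eef_pos: [0.5364, -0.1681, 0.1249]
eef_rot: [0.0, 0.585, 0.811, 0.0]
wrist_force: [0.1, 0.0, 0.1]
opening: 0.002
```

Run:
```python
from h import *
import cv2
togo([.535,-.168,.124])
s=camera("side")[90:150,310:390,::-1]
cv2.imwrite("pics/c3.png",cv2.resize(s,(640,480),interpolation=cv2.INTER_CUBIC))
```

```text
t 3.7 pos [ 0.5364 -0.1681  0.1249] F [0.1229 0.0223 0.1187] op 0.00193771549172284 q [-0.5148  0.2522  1.7196  0.      1.1698 -0.8349]
cm [ 0.0549 -0.1301  0.0896] rot [ 0.     -0.     -0.0064]
```

The fingers closed on nothing. I'll look.

View pics/c3.png

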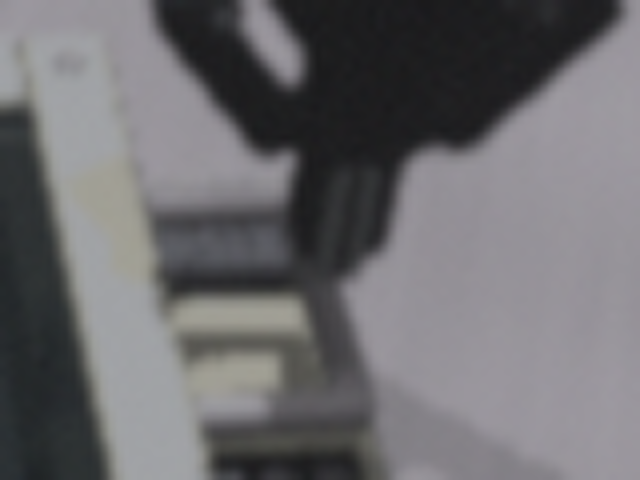

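```bash
python3 - <<'E'
from h import *
import cv2
def proj(n,X):
    c=get_calibration(n);f=210/np.tan(np.radians(c["vertical_fov"]/2));p=np.array(c["R"])@np.array(X)+c["t"];return np.array([c["cx"],c["cy"]])+f*p[:2]/p[2]
for n in("side","top"):print(n,"cam",ray(n,0,0)[0])
a=np.radians(18.7);xi=np.array([np.cos(a),np.sin(a),0]);yi=np.array([-np.sin(a),np.cos(a),0])
f=lambda n,X:(proj(n,X)-[310,90])*8
P=np.array([.5364,-.1681,.1249])
for k in(0,-.019):print("tip side-crop px",f("side",P+[0,0,k]))
for z in(.12,.125):
  H=np.array([.535,-.168,z]);print(z,[f("side",H+yi*s) for s in(.046,-.046)],f("side",H))
# fit bar from both views with z unknown: bar axis left/right in c3
for z in(.105,.11,.115,.12,.125): print(z,plane("side",*S(597,283),z)-plane("top",*T(313,362),z),plane("side",*S(567,158),z)-plane("top",*T(576,277),z))
E
python3 - <<'E'
import cv2
a=cv2.imread("pics/side0.png")[90:150,310:390]
cv2.imwrite("pics/c4.png",cv2.resize(a,(640,480),interpolation=cv2.INTER_CUBIC))
E
```

```text
side cam [0.5158 0.5494 0.6935]
top cam [0.4774 0.0763 1.066 ]
tip side-crop px [319.2715 296.691 ]
tip side-crop px [309.0192 348.071 ]
0.12 [array([349.7337, 418.1817]), array([294.7132, 210.8837])] [321.341 311.208]
0.125 [array([352.7106, 404.5286]), array([297.2661, 197.1857])] [324.0951 297.5169]
0.105 [-0.001  -0.0191  0.    ] [-0.002  -0.0231  0.    ]
0.11 [-0.0008 -0.0142  0.    ] [-0.0019 -0.018   0.    ]
0.115 [-0.0006 -0.0094  0.    ] [-0.0018 -0.0128  0.    ]
0.12 [-0.0004 -0.0045  0.    ] [-0.0017 -0.0076  0.    ]
0.125 [-0.0002  0.0003  0.    ] [-0.0016 -0.0024  0.    ]
```

View pics/c4.png

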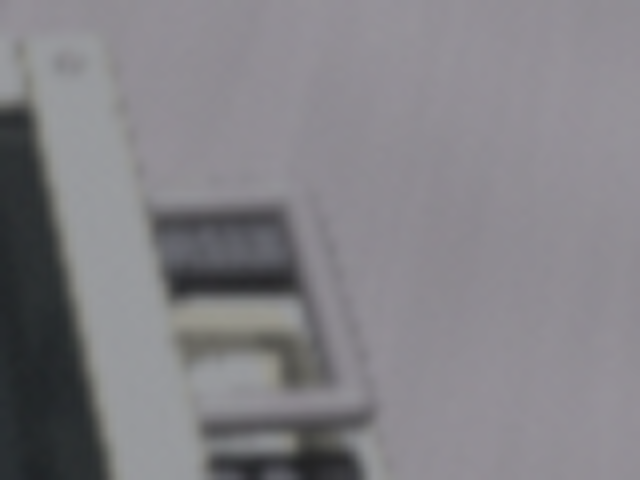

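The tips end at about (335,275) in c3, while the bar's middle is near (332,293), so the fingers stand above the bar. The reported tip height does not match the picture. The console is still well below, so I'll reopen, descend about 18 mm more and try again.

Call:
apply_moves(moves=[[[0, 0, 0, 0, 0, 0, 0.4], [0, 0, 0, 0, 0, 0, 0.4], [0, 0, 0, 0, 0, 0, 0.4], [0, -0.1, 0.5, 0, 0, 0, 0.4], [0, -0.1, 1.0, 0, 0, 0, 0.4], [0, -0.1, 1.0, 0, 0, 0, 0.4]]])

```text
time_s: 4.35
eef_pos: [0.5347, -0.168, 0.1137]
eef_rot: [-0.001, 0.585, 0.811, -0.0]
wrist_force: [-0.6, 0.1, -0.3]
opening: 0.398
```

Call:
apply_moves(moves=[[[0, 0, 0.4, 0, 0, 0, 0.4], [0, 0, 0.8, 0, 0, 0, 0.4], [0, 0, 0.8, 0, 0, 0, 0.4]]])

```text
time_s: 4.65
eef_pos: [0.535, -0.1682, 0.1061]
eef_rot: [-0.001, 0.585, 0.811, -0.0]
wrist_force: [-0.1, -0.4, 0.1]
opening: 0.397
```

Run:
```python
from h import *
import cv2
togo([.535,-.168,.106])
t=camera("top")[210:290,380:470,::-1];s=camera("side")[90:150,310:390,::-1]
cv2.imwrite("pics/c5.png",np.hstack([cv2.resize(t,(360,320),interpolation=cv2.INTER_CUBIC),cv2.resize(s,(427,320),interpolation=cv2.INTER_CUBIC)]))
```

```text
t 4.65 pos [ 0.535  -0.1682  0.1061] F [-0.1005 -0.3815  0.0928] op 0.39731824495017565 q [-0.5162  0.2752  1.7336  0.      1.1339 -0.8362]
cm [0.0201 0.0029 0.0137] rot [-0.0008 -0.0009 -0.0064]
```

View pics/c5.png

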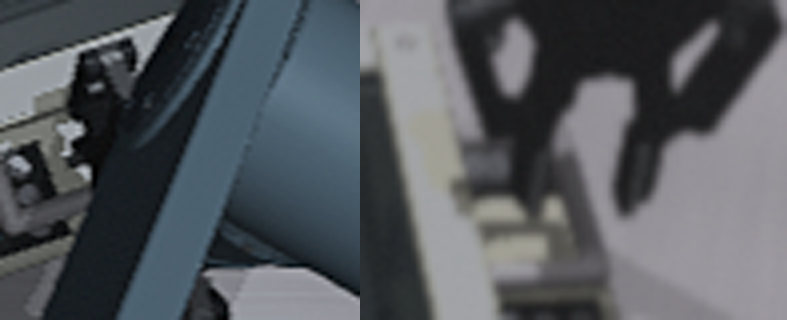

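The rear tip now sits inside the handle loop and the front tip outside it, both about 10 mm below the bar. I'll close.

Call:
apply_moves(moves=[[[0, 0, 0, 0, 0, 0, 0.25], [0, 0, 0, 0, 0, 0, 0.2], [0, 0, 0, 0, 0, 0, 0.17], [0, 0, 0, 0, 0, 0, 0.14], [0, 0, 0, 0, 0, 0, 0.14]]])

```text
time_s: 5.25
eef_pos: [0.5359, -0.1684, 0.1071]
eef_rot: [0.0, 0.585, 0.811, 0.0]
wrist_force: [2.3, 1.5, -0.6]
opening: 0.141
```

Call:
apply_moves(moves=[[[0, 0, 0, 0, 0, 0, 0.1], [0, 0, 0, 0, 0, 0, 0.1]]])

```text
time_s: 5.45
eef_pos: [0.5359, -0.1684, 0.1072]
eef_rot: [0.0, 0.585, 0.811, 0.0]
wrist_force: [2.4, 1.8, 1.1]
opening: 0.113
```

Call:
apply_moves(moves=[[[0, 0, 0, 0, 0, 0, 0], [0, 0, 0, 0, 0, 0, 0], [0, 0, 0, 0, 0, 0, 0]]])

```text
time_s: 5.75
eef_pos: [0.5359, -0.1684, 0.1071]
eef_rot: [0.0, 0.585, 0.811, 0.0]
wrist_force: [4.9, 3.1, 1.5]
opening: 0.107
```

Gripped: the opening stopped at 0.107. Now the gentle tug, in 1 mm steps.

Call:
apply_moves(moves=[[[0, 0, -0.05, 0, 0, 0, 0], [0, 0, -0.1, 0, 0, 0, 0], [0, 0, -0.1, 0, 0, 0, 0]]])

```text
time_s: 6.05
eef_pos: [0.5359, -0.1684, 0.1076]
eef_rot: [0.0, 0.585, 0.811, 0.0]
wrist_force: [6.1, 0.9, -3.1]
opening: 0.105
```

Call:
apply_moves(moves=[[[0, 0, -0.05, 0, 0, 0, 0], [0, 0, -0.1, 0, 0, 0, 0], [0, 0, -0.1, 0, 0, 0, 0]]])

```text
time_s: 6.35
eef_pos: [0.536, -0.1683, 0.1086]
eef_rot: [0.0, 0.585, 0.811, 0.0]
wrist_force: [6.9, 0.8, -2.4]
opening: 0.107
```

Call:
apply_moves(moves=[[[0, 0, -0.05, 0, 0, 0, 0], [0, 0, -0.1, 0, 0, 0, 0], [0, 0, -0.1, 0, 0, 0, 0]]])

```text
time_s: 6.65
eef_pos: [0.5361, -0.1683, 0.1096]
eef_rot: [0.001, 0.585, 0.811, 0.0]
wrist_force: [7.5, 1.2, -3.6]
opening: 0.103
```

Call:
apply_moves(moves=[[[0, 0, -0.05, 0, 0, 0, 0], [0, 0, -0.1, 0, 0, 0, 0], [0, 0, -0.1, 0, 0, 0, 0]]])

```text
time_s: 6.95
eef_pos: [0.5362, -0.1683, 0.1106]
eef_rot: [0.001, 0.585, 0.811, 0.001]
wrist_force: [7.2, 2.2, -3.4]
opening: 0.105
```

The lid rose about 3.5 mm with only 3–5 N, so it is free and I leave the key alone. The triangulated bar height of 0.125 m agrees. I'll swing along the arc about the hinge with the tool upright.

Call:
apply_moves(moves=[[[0, 0.2, -1.31, 0, 0, 0, 0], [0, 0.41, -2.41, 0, 0, 0, 0], [0, 0.68, -3.49, 0, 0, 0, 0], [0, 0.99, -4.56, 0, 0, 0, 0], [0, 1.34, -5.61, 0, 0, 0, 0], [0, 1.75, -6.65, 0, 0, 0, 0], [0, 2.19, -7.66, 0, 0, 0, 0], [0, 2.19, -7.66, 0, 0, 0, 0]]])

```text
time_s: 7.75
eef_pos: [0.556, -0.1611, 0.1879]
eef_rot: [-0.001, 0.585, 0.811, -0.0]
wrist_force: [1.0, 1.9, -3.2]
opening: 0.103
```

Call:
apply_moves(moves=[[[0, 0.81, -1.59, 0, 0, 0, 0], [0, 1.73, -3.12, 0, 0, 0, 0], [0, 2.75, -4.58, 0, 0, 0, 0], [0, 3.86, -5.96, 0, 0, 0, 0], [0, 5.08, -7.26, 0, 0, 0, 0], [0, 6.38, -8.48, 0, 0, 0, 0], [0, 7.76, -9.6, 0, 0, 0, 0], [0, 7.76, -9.6, 0, 0, 0, 0]]])

```text
time_s: 8.55
eef_pos: [0.6284, -0.1361, 0.287]
eef_rot: [-0.002, 0.585, 0.811, -0.001]
wrist_force: [-15.8, 5.3, 15.5]
opening: 0.082
```

The force has changed to about 22 N radially outward and the opening has shrunk. I'll look before going on.

Run:
```python
from h import *
import cv2
togo([.65,-.168,.106])
t=camera("top")[100:310,290:480,::-1];s=camera("side")[30:180,220:400,::-1]
cv2.imwrite("pics/c6.png",np.hstack([cv2.resize(t,(362,400),interpolation=cv2.INTER_CUBIC),cv2.resize(s,(438,400),interpolation=cv2.INTER_CUBIC)[:, :438]]))
```

```text
t 8.55 pos [ 0.6284 -0.1361  0.287 ] F [-15.7681   5.2725  15.4696] op 0.0821780670176699 q [-0.397   0.2874  1.3377 -0.0009  1.5199 -0.7173]
cm [-3.7404  1.1013 18.0918] rot [-0.0032 -0.0016 -0.006 ]
```

View pics/c6.png

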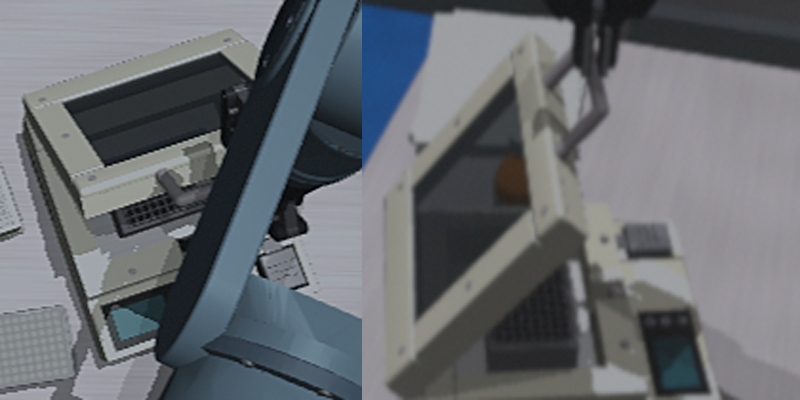

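The lid stands near 45° and the bar is still between the fingertips. The left handle corner is at about (605,103) in the side crop and (172,203) in the top crop. I'll triangulate it to see how the bar sits in the pads.

Run:
```python
from h import *
L,e=tri((290+172/1.905,100+203/1.905),(220+(605-362)/2.433,30+103/2.667));print(L,e)
a=np.radians(18.5);xi=np.array([np.cos(a),np.sin(a),0]);yi=np.array([-xi[1],xi[0],0])
H0=np.array([.535,-.168,.125]);hinge=H0+.2535*xi;hinge[2]=.098;print("hinge",hinge)
h=L-.046*yi;d=h-hinge;print("handle",h,"rel",d@xi,d@yi,d[2],"r",np.hypot(d@xi,d[2]),"ang",np.degrees(np.arctan2(d[2],-d@xi)-np.arctan2(.022,.254)))
p=get_obs()["eef_pos"]-hinge;print("tcp rel",p@xi,p@yi,p[2])
```

```text
[ 0.6073 -0.081   0.3108] 0.00023540487173259194
hinge [ 0.7754 -0.0876  0.098 ]
handle [ 0.6219 -0.1247  0.3108] rel -0.1573106257866062 0.013520245598038355 0.21281961468609464 r 0.26464848645044514 ang 48.578896604915194
tcp rel -0.15608805753028487 0.0006241635329406546 0.18802216607455693
```

The bar sits near the fingertips, which are still on it. The force shows my path runs a few mm inside the true arc and slightly right of it, so I'll relax outward.

Call:
apply_moves(moves=[[[0.15, -0.1, -0.1, 0, 0, 0, 0], [0.3, -0.2, -0.15, 0, 0, 0, 0], [0.3, -0.2, -0.15, 0, 0, 0, 0]]])

```text
time_s: 8.95
eef_pos: [0.6262, -0.1366, 0.2855]
eef_rot: [0.0, 0.586, 0.81, -0.001]
wrist_force: [-3.5, -3.8, 4.6]
opening: 0.078
```

The force has dropped to about 7 N. I'll continue to about 59°, leaning slightly outward.

Call:
apply_moves(moves=[[[0, 0.7, -0.55, 0, 0, 0, 0], [0.05, 1.4, -1.05, 0, 0, 0, 0], [0.05, 2.1, -1.55, 0, 0, 0, 0], [0.05, 2.1, -1.55, 0, 0, 0, 0]]])

```text
time_s: 9.35
eef_pos: [0.6474, -0.1282, 0.3016]
eef_rot: [0.001, 0.586, 0.811, 0.0]
wrist_force: [-0.1, 0.4, -0.4]
opening: -0.003
```

Call:
apply_moves(moves=[[[0, 0, 0, 0, 0, 0, 0]]])

```text
time_s: 9.45
eef_pos: [0.6465, -0.1279, 0.2997]
eef_rot: [-0.0, 0.586, 0.811, -0.0]
wrist_force: [1.1, 0.5, -0.1]
opening: 0.001
```

The bar slipped out of the tips, because the grip was too shallow, and the lid will have fallen shut. Step 2 is likely already met. I'll check the lid and labware by image difference, then regrip about 14 mm deeper.

Run:
```python
from h import *
import cv2
s=camera("side")[...,::-1];t=camera("top")[...,::-1];s0=cv2.imread("pics/side0.png");t0=cv2.imread("pics/top0.png")
d=lambda a,b,x0,x1,y0,y1:np.abs(a[y0:y1,x0:x1].astype(int)-b[y0:y1,x0:x1]).mean().round(1)
print("lid side",d(s,s0,235,300,95,205),"plate",d(s,s0,250,300,207,270),"tipbox",d(s,s0,330,378,190,258),"top lid left",d(t,t0,300,345,150,250),"bottle side",d(s,s0,270,300,80,95))
togo([.535,-.168,.18])
```

```text
lid side 4.9 plate 3.5 tipbox 3.8 top lid left 16.6 bottle side 3.3
t 9.55 pos [ 0.6463 -0.1278  0.2993] F [ 0.2696 -0.5494 -0.2158] op -0.002018698144173937 q [-0.375   0.3165  1.2772 -0.0001  1.5498 -0.6948]
cm [ -0.3288 -11.8062  11.9457] rot [-0.0015 -0.0011 -0.0066]
```

The lid is back shut: the side view matches the start to within noise. The tip box, plate and bottle are unmoved. I'll go back over the handle.

Call:
apply_moves(moves=[[[-0.3, -4, 2, 0, 0, 0, 0.4], [-0.3, -8, 5, 0, 0, 0, 0.4], [-0.3, -11.8, 8, 0, 0, -0.006, 0.4], [-0.3, -11.8, 12, 0, 0, -0.006, 0.4], [-0.3, -11.8, 12, 0, 0, -0.006, 0.4], [-0.3, -11.8, 12, 0, 0, -0.006, 0.4]]])

```text
time_s: 10.15
eef_pos: [0.5356, -0.1677, 0.1805]
eef_rot: [-0.001, 0.583, 0.812, -0.0]
wrist_force: [1.2, 0.0, 0.1]
opening: 0.402
```

Run:
```python
from h import *
import cv2
s=camera("side")[...,::-1];s0=cv2.imread("pics/side0.png")
# handle left corner shift vs start by template match
tp=s0[120:152,330:352];r=cv2.matchTemplate(s[112:160,322:360],tp,cv2.TM_CCOEFF_NORMED);_,m,_,l=cv2.minMaxLoc(r);print("corner shift",l[0]-8,l[1]-8,m)
togo([.5355,-.1683,.093])
```

```text
corner shift 0 0 0.8966286778450012
t 10.2 pos [ 0.5369 -0.1682  0.182 ] F [-0.3033 -0.3537  1.7635] op 0.3987107698545254 q [-0.5145  0.1856  1.6746  0.0001  1.2797 -0.8408]
cm [ 0.0434 -0.1486  8.9034] rot [ 0.0012  0.0012 -0.0001]
```

Call:
apply_moves(moves=[[[0, 0, 3, 0, 0, 0, 0.4], [0, 0, 5.5, 0, 0, 0, 0.4], [0, 0, 7, 0, 0, 0, 0.4], [0, 0, 7.7, 0, 0, 0, 0.4], [0, 0, 7.7, 0, 0, 0, 0.4]]])

```text
time_s: 10.7
eef_pos: [0.5363, -0.1678, 0.1037]
eef_rot: [0.0, 0.583, 0.813, 0.0]
wrist_force: [0.6, 0.4, 0.3]
opening: 0.399
```

Call:
apply_moves(moves=[[[0, 0, 0.4, 0, 0, 0, 0.4], [0, 0, 0.8, 0, 0, 0, 0.4], [0, 0, 1.1, 0, 0, 0, 0.4], [0, 0, 1.1, 0, 0, 0, 0.4]]])

```text
time_s: 11.1
eef_pos: [0.5356, -0.1678, 0.0923]
eef_rot: [-0.0, 0.583, 0.812, -0.0]
wrist_force: [-0.0, 0.6, 0.6]
opening: 0.398
```

Call:
apply_moves(moves=[[[0, 0, 0, 0, 0, 0, 0.25], [0, 0, 0, 0, 0, 0, 0.2], [0, 0, 0, 0, 0, 0, 0.17], [0, 0, 0, 0, 0, 0, 0.15], [0, 0, 0, 0, 0, 0, 0.13], [0, 0, 0, 0, 0, 0, 0.13]]])

```text
time_s: 11.7
eef_pos: [0.5358, -0.1679, 0.0926]
eef_rot: [0.0, 0.583, 0.813, -0.0]
wrist_force: [-0.6, 0.2, 0.4]
opening: 0.133
```

Call:
apply_moves(moves=[[[0, 0, 0, 0, 0, 0, 0.08], [0, 0, 0, 0, 0, 0, 0], [0, 0, 0, 0, 0, 0, 0], [0, 0, 0, 0, 0, 0, 0]]])

```text
time_s: 12.1
eef_pos: [0.5358, -0.1679, 0.0926]
eef_rot: [0.0, 0.583, 0.812, -0.0]
wrist_force: [-1.3, -0.7, 1.7]
opening: 0.118
```

The grip is deeper (opening 0.118) with little side force. I'll swing again in short stages, watching the force.

Call:
apply_moves(moves=[[[0, 0.11, -0.9, 0, 0, 0, 0], [0, 0.25, -1.76, 0, 0, 0, 0], [0, 0.46, -2.86, 0, 0, 0, 0], [0, 0.73, -3.94, 0, 0, 0, 0], [0, 1.04, -5.01, 0, 0, 0, 0], [0, 1.39, -6.06, 0, 0, 0, 0], [0, 1.8, -7.1, 0, 0, 0, 0], [0, 1.8, -7.1, 0, 0, 0, 0]]])

```text
time_s: 12.9
eef_pos: [0.5528, -0.1618, 0.1654]
eef_rot: [-0.0, 0.583, 0.813, -0.0]
wrist_force: [-6.4, -1.5, -0.0]
opening: 0.115
```

Call:
apply_moves(moves=[[[0, 0.3, -0.95, 0, 0, 0, 0], [0, 0.73, -1.83, 0, 0, 0, 0], [0, 1.15, -2.65, 0, 0, 0, 0], [0, 1.58, -3.42, 0, 0, 0, 0], [0, 2.05, -4.2, 0, 0, 0, 0], [0, 2.52, -4.94, 0, 0, 0, 0], [0, 2.52, -4.94, 0, 0, 0, 0]]])

```text
time_s: 13.6
eef_pos: [0.5774, -0.1531, 0.2142]
eef_rot: [0.0, 0.583, 0.813, 0.001]
wrist_force: [-3.9, 3.1, -1.9]
opening: 0.112
```

Call:
apply_moves(moves=[[[0, 0.65, -0.92, 0, 0, 0, 0], [0.05, 1.3, -1.8, 0, 0, 0, 0], [0.1, 2.14, -2.84, 0, 0, 0, 0], [0.1, 2.14, -2.84, 0, 0, 0, 0]]])

```text
time_s: 14.0
eef_pos: [0.5992, -0.1453, 0.2438]
eef_rot: [0.002, 0.583, 0.813, 0.001]
wrist_force: [-1.3, 2.2, -2.6]
opening: 0.113
```

Call:
apply_moves(moves=[[[0, 0.8, -0.88, 0, 0, 0, 0], [0.05, 1.65, -1.75, 0, 0, 0, 0], [0.1, 2.5, -2.53, 0, 0, 0, 0], [0.1, 2.5, -2.53, 0, 0, 0, 0]]])

```text
time_s: 14.4
eef_pos: [0.6226, -0.1369, 0.2678]
eef_rot: [0.002, 0.583, 0.813, 0.001]
wrist_force: [4.6, 1.1, -9.2]
opening: 0.111
```

Call:
apply_moves(moves=[[[0, 0.9, -0.6, 0, 0, 0, 0], [0, 1.75, -1.2, 0, 0, 0, 0], [0, 2.6, -1.7, 0, 0, 0, 0], [0, 2.6, -1.7, 0, 0, 0, 0]]])

```text
time_s: 14.8
eef_pos: [0.6458, -0.1287, 0.2859]
eef_rot: [0.001, 0.583, 0.813, 0.0]
wrist_force: [-6.5, 0.6, 5.1]
opening: 0.116
```

Call:
apply_moves(moves=[[[0, 0.8, -0.52, 0, 0, 0, 0], [0, 1.55, -0.97, 0, 0, 0, 0], [0, 2.3, -1.38, 0, 0, 0, 0], [0, 2.3, -1.38, 0, 0, 0, 0], [0, 2.3, -1.38, 0, 0, 0, 0]]])

```text
time_s: 15.3
eef_pos: [0.6668, -0.1213, 0.2995]
eef_rot: [0.001, 0.583, 0.813, 0.0]
wrist_force: [-5.7, 1.5, 6.4]
opening: 0.112
```

Run:
```python
from h import *
import cv2
t=camera("top")[100:310,290:480,::-1];s=camera("side")[30:180,220:400,::-1]
cv2.imwrite("pics/c7.png",np.hstack([cv2.resize(t,(362,400),interpolation=cv2.INTER_CUBIC),cv2.resize(s,(438,400),interpolation=cv2.INTER_CUBIC)]))
o=get_obs();print(o["eef_pos"],o["wrist_force"],o["opening"])
```

```text
[ 0.6667 -0.1213  0.2994] [-5.4129  2.4768  5.8518] 0.11734028857866755
```

View pics/c7.png

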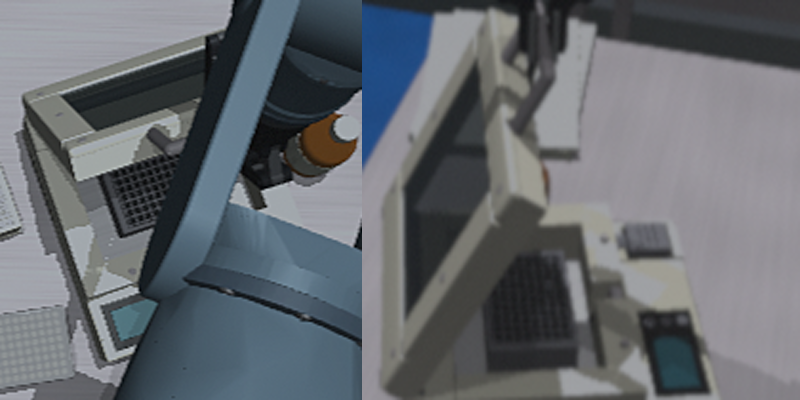

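The lid is open with the bar held well inside the fingers. In the side crop the handle's left corner is near (545,75). The bottle is where it was at the start, about (463,173) in the top view. TCP travel gives a lid angle of about 59°. I'll settle briefly and hand in.

Call:
apply_moves(moves=[[[0, -0.03, -0.05, 0, 0, 0, 0], [0, -0.03, -0.05, 0, 0, 0, 0], [0, -0.03, -0.05, 0, 0, 0, 0], [0, -0.03, -0.05, 0, 0, 0, 0], [0, -0.03, -0.05, 0, 0, 0, 0]]])

```text
time_s: 15.9
eef_pos: [0.6662, -0.1215, 0.2991]
eef_rot: [0.0, 0.583, 0.813, 0.0]
wrist_force: [-5.7, 2.3, 5.4]
opening: 0.114
```

Run:
```python
from h import *
o=get_obs();print(o["eef_pos"],o["wrist_force"],o["opening"],np.abs(o["dq"]).max())
if o["opening"]>.08: print(hand_in())
```

```text
[ 0.6662 -0.1215  0.2991] [-5.7047  2.2884  5.3582] 0.11358932129111805 0.0021322547658280165
the job is handed in; nothing more can be done
None
```

The lid is open and held at about 59° by its handle, and I have handed the job in. The arm was still and the handle firmly gripped (opening 0.114, wrist force about 8 N). A light tug (about 3–5 N) raised the lid about 3.5 mm, so it was free from the start and I left the release key alone.

- **Dropped lid:** On the first swing my grip was too shallow. The bar slipped out of the fingertips a little past 48° and the lid fell shut. The handle was back in its starting place and the labware had not moved, so I regripped 14 mm deeper and swung it open again in short stages.
- **Failed first grasp:** Before that, my first attempt to pinch the handle closed on nothing because the fingers were above the bar.
- **Height disagreement:** The TCP height the robot reports looks about 20–25 mm lower than the pictures show. The reported grasp point is about 28 mm below the bar, within the 40 mm limit.
- **Bystanders:** In the last picture the bottle stood where it started. Image differences taken after the lid fell showed the tip box and spare plate unmoved. I did not measure those two again after the second swing.

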